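Swap culture dishes on the bench warmer, turning the fresh one lid-down

ROBOT

A 6-joint arm with a two-finger parallel gripper is mounted at the origin on the work surface. World frame = base frame: x ahead of the robot, y to its left, z up, the work surface at z = 0. Lengths are in m, angles in rad, forces in N, time in s.
With the tool pointing down it reaches from about 0.275 to 0.75 m from the base axis. Payload 10.2 kg.
Tool frame: the origin (TCP) lies midway between the tips of the shut fingers; the grasp point (between the pads) lies 19 mm behind it (env.hold_point_z is the distance from the TCP to the grasp point, in m); z points along the fingers, y is the line along which they close (so a half turn about z gives the same grasp; the last joint's range is limited). The gripper opens to 85 mm and grips with 20 to 120 N. Pads are 22 mm wide; open, the fingers measure 114 mm over their backs; the gripper's body (76 mm by 85 mm) begins 54 mm behind the grasp point. The pads swing forward as they close: fully open they stand 13 mm farther back than shut.
Start: joints at [1.081, 0.313, 1.498, -0, 1.331, -0.223], TCP at [0.138, 0.506, 0.231] pointing down, gripper open.
Joint ranges: [-2.94, 2.94], [-0.97, 2.17], [0.19, 2.56], [-1.23, 4.37], [0.02, 3.11], [-2.88, 2.88]. Speed limits (rad/s): [2.39, 2.39, 3.01, 3.14, 3.14, 3.14].

INTERFACE

Orientations are given as a unit quaternion [x, y, z, w].
In Python, from bench import env, kinematics, monitor, eyes, job gives the robot as it stands. The module is installed in compiled form; this text tells all that it offers. Calls block until the motion is done:
- env.reach(position, orientation): joint-space move of the TCP to a pose.
- env.movel(position, velocity=0.15, frame=None, guard=None): straight line of the TCP; frame=None keeps the orientation; velocity is the mean speed in m/s. With guard (N) it stops when the force on the tool has changed by that much, and returns True; else False.
- env.set_joints(angles): joint-space move.
- env.release() and env.close_gripper(effort=None): open the fingers fully, or close them until they stop; effort is the grip in N (None keeps the last).
- env.hold(seconds).
- kinematics.ik(position, orientation): joint angles nearest the present ones, or None.
- monitor.sense(): the state.
- eyes.grab_frame(name): name is "side" or "top"; returns a dict with "frame" (480x640x3 uint8, red, green, blue), "mtx" (3x3 intrinsics, pixels), "k1" (the pictures are not rectified: a ray, as slopes to the right and down, at radius r is drawn at 1 + k1 r^2 times it, then the intrinsics apply), "view" (4x4, takes a point from world to camera coordinates). Camera axes: x right, y down, z forward; pixel columns grow to the right and rows downward; lengths in m; the calibration is good to about 2 mm. A picture is of the moment at which its call begins. There is no depth.
A pose or a line that the arm cannot do raises env.MotionError and nothing moves.
- job.hand_in(): hands the job in; it is judged then, once.
The state is a dict: "clock": time; "joints": joint angles; "qvel": joint speeds; "joint_efforts": joint torques, N m; "position": TCP position; "ee_rot": TCP orientation; "contact_force": force on the tool from outside, world axes, zero at the start; "ft_torque": the same for the moment, N m; "finger_gap": opening from 0.0 (shut) to 1.0 (fully open); "gripper_force": force on a finger pad.
Only numpy, scipy, OpenCV 4.12 (cv2) and the standard library are available. Lean on these libraries where they do the work, as an engineer would, in place of code of your own. Each camera call takes 0.05 s, during which the arm holds its last target. There are 200 camera calls.

TASK

First move the finished culture dish from the warmer to the empty sloping stand, keeping its lid side underneath all the way. Then take the fresh dish from its stand, turn it over with lid and base pinched together so that they stay joined and its lid is underneath, and set it on the warmer. Both dishes must finish fully seated on the rails against the two pins, lids on; never let a lid come off its base, and do not shift or tip the other things on the bench.

Things in the scene. Friction and masses are not known exactly. Their poses are not given: they have to be found in the camera images.
- fresh_base_c (a point): Fresh dish, at first on stand_a, lid on the upper side. Round clear plastic, 96 mm across, 20 mm thick with lid on. This is its base: 87 mm across, 17 mm high (z -10 to +7 mm from this point), a pale disc on its floor. This point: centre of the whole joined dish; own z = dish axis, out through the lid.
- fresh_lid_c (a point): Fresh dish, at first on stand_a, lid on the upper side. Round clear plastic, 96 mm across, 20 mm thick with lid on. This is its loose, unlatched lid: 96 mm across, flat top at z +7 to +10 mm, skirt over the base down to z -4 mm with 1.5 mm radial play. This point: centre of the whole joined dish; own z = dish axis, out through the lid.
- done_base_c (a point): Finished dish, at first on the warmer, turned over (lid underneath). Round clear plastic, 96 mm across, 20 mm thick with lid on. This is its base: 87 mm across, 17 mm high (z -10 to +7 mm from this point), a pale disc on its floor. This point: centre of the whole joined dish; own z = dish axis, out through the lid.
- done_lid_c (a point): Finished dish, at first on the warmer, turned over (lid underneath). Round clear plastic, 96 mm across, 20 mm thick with lid on. This is its loose, unlatched lid: 96 mm across, flat top at z +7 to +10 mm, skirt over the base down to z -4 mm with 1.5 mm radial play. This point: centre of the whole joined dish; own z = dish axis, out through the lid.
- stand_a: Plain steel sloping dish stand that holds the fresh dish at the start; foot 124 x 104 mm. Its sloping rest is described under the seat points. Fixed. Origin: centre of the underside; x = way the slope descends (away from the robot), z up.
- stand_b: Plain steel sloping dish stand, empty at the start, the same as stand_a; foot 124 x 104 mm. Fixed. Origin: centre of the underside; x = way the slope descends (away from the robot), z up.
- warmer: Dish warmer: the same sloping steel rest with white side panels 36 mm high (108 mm wide overall) and a white control box 44 mm high, with dark display and knob, before its low end, reaching to 108 mm along x. Fixed. Origin: centre of the underside; x = way the slope descends (away from the robot), z up.
- stand_a_seat (a point): Centre of a fully seated dish, either way up: 7 mm along x and 87 mm above the origin of stand_a. The slope descends at 45 degrees to the stand's +x, its surface 80 mm above the origin. Two rails, 14 mm wide, 37 mm either side of the middle, end 8 mm short of the dish's upper edge; between them a slot 60 mm wide, free to 45 mm behind the rails, lets a finger under the dish.
- stand_b_seat (a point): Centre of a fully seated dish, either way up: 7 mm along x and 87 mm above the origin of stand_b. Same rest as stand_a. Two pins, 10 mm thick, standing 26 mm out of the slope, 33 mm either side of the middle, catch the dish's lower edge and centre it.
- warmer_seat (a point): Centre of a fully seated dish, either way up: 7 mm along x and 87 mm above the origin of the warmer. Same rest and pins as the stands. Seated, the dish's z axis in the stand's frame is (0.707, 0, 0.707) lid up or (-0.707, 0, -0.707) turned over.
- media_bottle: Bystander: glass bottle with a blue cap, 72 mm across, 190 mm tall, standing; origin under its centre.
- wire_stand: Bystander: slender yellow wire stand with two rings on three legs, about 98 mm across, 238 mm tall, light; origin under its centre.
- tip_box: Bystander: tip box, green with a clear lid, 85 x 122 x 66 mm (x, y, z); origin under its centre.
- pipette: Bystander: pipette lying on the bench, 250 mm long along its x (from -135 to +115 mm), 30 mm wide, 26 mm high; origin underneath.
Mind the look-alikes: they are no part of the job. What is shaped like the stand_b but brown or yellow is not meant.

How it is judged:
On the way:
1. the finished dish is seated on the empty stand, lid underneath (distance between each of done_lid_c, done_base_c and stand_b_seat below 0.008 m and angle between done_lid_c's own z axis and vertical between 2.2 and 2.52 rad and angle between done_base_c's own z axis and vertical between 2.2 and 2.52 rad), for 0.2 s.
At the end, for the whole second after the job is handed in: The finished dish lies on stand_b and the fresh dish on the warmer: each one's lid and base centred within 8 mm of the seat point, lid on the under side of the slope (axis within about 9 degrees of the seated one), all at rest and released (all of step 1 and distance between each of fresh_lid_c, fresh_base_c and warmer_seat below 0.008 m and angle between fresh_lid_c's own z axis and vertical between 2.2 and 2.52 rad and angle between fresh_base_c's own z axis and vertical between 2.2 and 2.52 rad and linear speed of each of fresh_lid, fresh_base, done_lid, done_base below 0.02 m/s); the robot touches nothing.
It fails at once if the fresh dish's lid and base came apart (centres more than 8 mm from each other) (distance between fresh_lid_c and fresh_base_c above 0.008 m).
It fails at once if the finished dish's lid and base came apart (centres more than 8 mm from each other) (distance between done_lid_c and done_base_c above 0.008 m).
It fails at once if the finished dish was turned lid side up (angle between done_lid_c's own z axis and vertical below 1.4 rad).
It fails at once if the bottle, wire stand, tip box or pipette was shifted by more than 20 mm or tipped by more than 20 degrees (distance of any of media_bottle, wire_stand, tip_box, pipette from where it was at the start of the episode above 0.02 m or angle between any of media_bottle, wire_stand, tip_box, pipette's own z axis and vertical above 0.35 rad).
It also fails if it takes over 70 s, if anything falls off the work surface, if the arm or the gripper's body presses on something with over 40 N, if the wrist force passes 120 N, or if a joint passes its speed limit or range.

## Working session

There is one attempt and no reset: what is moved stays moved. The work goes in short steps, each a Python script; the robot and the scene stay as the last script left them, time stands still between calls to the robot, and variables do not carry over. Pictures are saved under pics/ and viewed, at most 10 in all, crops included, and the job is handed in when it is done.

```bash
mkdir -p pics
python3 - <<'E'
from bench import env, kinematics, monitor, eyes, job
import cv2,numpy as np
for n in("side","top"):
    d=eyes.grab_frame(n); cv2.imwrite(f"pics/{n}0.png",d["frame"][:,:,::-1]); print(n,d["mtx"].tolist(),d["k1"],np.round(d["view"],4).tolist())
s=monitor.sense(); print(s["clock"],s["position"],s["ee_rot"],env.hold_point_z,s["finger_gap"])
E
```

```text
side [[437.2783442634598, 0.0, 330.69883964807434], [0.0, 437.2783442634598, 241.97639329357656], [0.0, 0.0, 1.0]] 0.030400625865400568 [[-0.7811, -0.6244, -0.0035, 0.3888], [-0.3802, 0.48, -0.7906, 0.3472], [0.4953, -0.6162, -0.6123, 0.6213], [0.0, 0.0, 0.0, 1.0]]
top [[609.4641950071943, 0.0, 336.28009689615646], [0.0, 609.4641950071943, 235.95063132166004], [0.0, 0.0, 1.0]] -0.018245345496455862 [[0.0053, -0.9999, 0.015, -0.0889], [-0.9978, -0.0063, -0.0656, 0.5406], [0.0657, -0.0146, -0.9977, 1.3182], [0.0, 0.0, 0.0, 1.0]]
0.1 [0.13833237 0.50621594 0.23079902] [ 1.33005890e-01  9.91115079e-01 -5.44387698e-04 -1.92345997e-04] 0.0187 1.0010649067513044
```

View pics/side0.png

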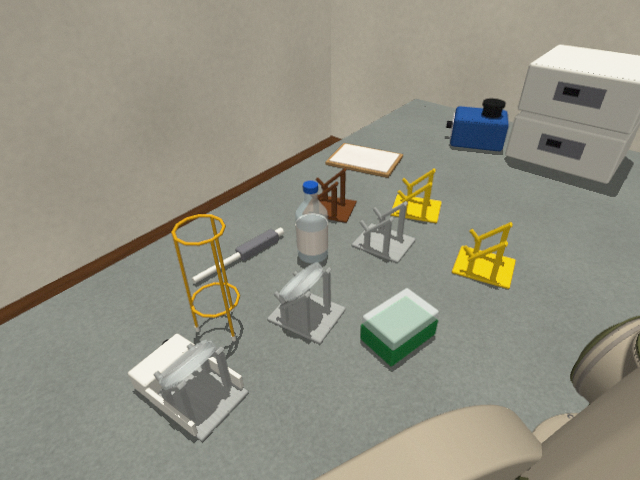

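View pics/top0.png

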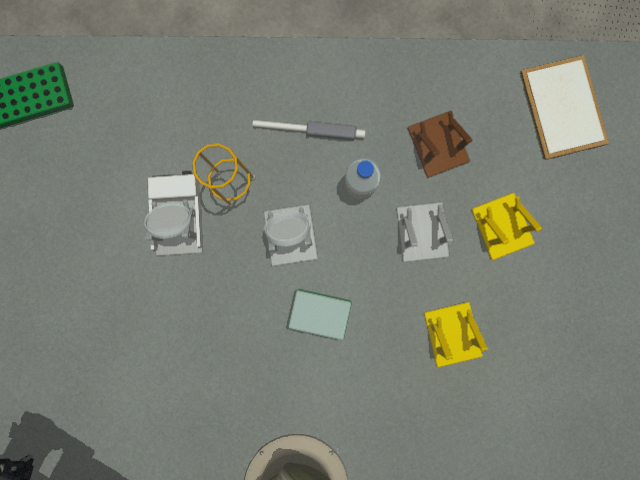

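The side picture shows the warmer with its dish at about (195,365), stand_a with its dish at (303,285) and empty stand_b at (385,235). In the top picture they are at (168,220), (288,230) and (424,232). The wire stand is just beyond the warmer and the bottle is between the two stands. Next I'll enlarge both views to get the corners.

Run:
```python
import cv2,numpy as np
t=cv2.imread("pics/top0.png"); s=cv2.imread("pics/side0.png")
def crop(im,x,y,w,h,k): 
    c=cv2.resize(im[y:y+h,x:x+w],None,fx=k,fy=k,interpolation=cv2.INTER_CUBIC)
    return c
a=np.hstack([crop(t,142,168,66,94,4),crop(t,256,195,67,94,4),crop(t,390,190,67,94,4)])
cv2.imwrite("pics/topz.png",a)
b=np.hstack([crop(s,120,325,130,115,3),crop(s,262,250,130,115,3)]); 
c=crop(s,345,190,75,75,3.4)
c=np.vstack([b,np.zeros((c.shape[0],b.shape[1],3),np.uint8)]); c2=crop(s,345,190,75,75,3.4); c[345:345+c2.shape[0],:c2.shape[1]]=c2
cv2.imwrite("pics/sidez.png",c); print(a.shape,c.shape)
hsv=cv2.cvtColor(t,cv2.COLOR_BGR2HSV)
for n,(x,y,w,h) in dict(w=(142,168,66,94),a=(256,195,67,94),b=(390,190,67,94)).items():
    g=t[y:y+h,x:x+w].min(2); m=((g>128)*255).astype(np.uint8)
    cs=max(cv2.findContours(m,cv2.RETR_EXTERNAL,2)[0],key=cv2.contourArea); 
    r=cv2.minAreaRect(cs); print(n,r[0][0]+x,r[0][1]+y,r[1:],(cv2.boxPoints(r)+[x,y]).round(1).tolist())
```

```text
(376, 800, 3) (600, 780, 3)
w 170.53045654296875 214.92639541625977 ((79.58295440673828, 56.07142639160156), 85.91438293457031) [[139.7, 177.2], [195.7, 173.2], [201.3, 252.6], [145.4, 256.6]]
a 289.4199638366699 235.0568962097168 ((56.234806060791016, 48.37379455566406), 81.15818786621094) [[261.2, 211.0], [309.0, 203.6], [317.6, 259.1], [269.8, 266.6]]
b 422.6957321166992 231.59848403930664 ((56.09126281738281, 46.00334167480469), 83.0189437866211) [[396.5, 206.6], [442.1, 201.0], [448.9, 256.6], [403.3, 262.2]]
```

View pics/topz.png

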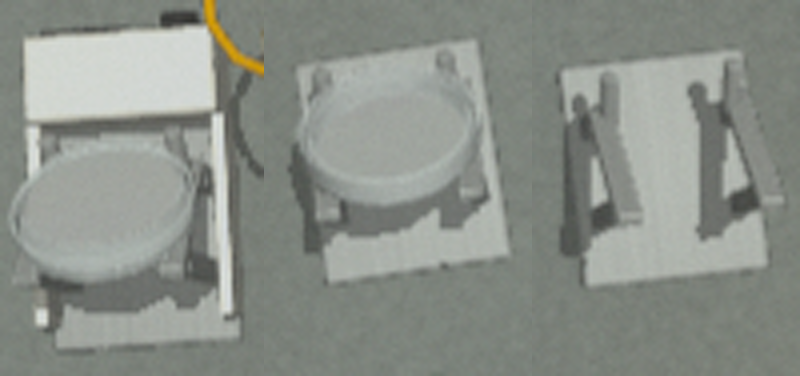

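View pics/sidez.png

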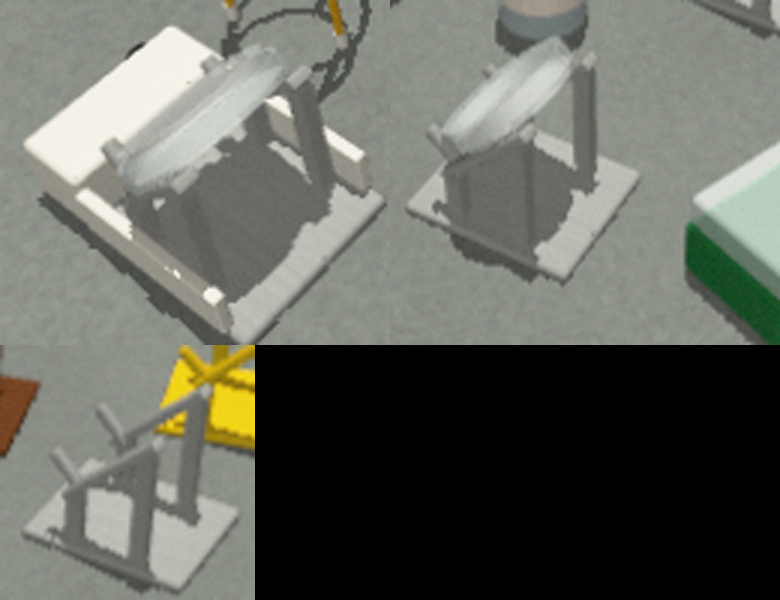

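The enlarged views show the foot corners of all three stands clearly, both stand_b rail ends (top about (413,244) and (449,240)), and both dish outlines. I'll triangulate these.

```bash
cat > h.py <<'E'
import numpy as np, cv2
from scipy.spatial.transform import Rotation as R
CAM={"side":([[437.278,0,330.699],[0,437.278,241.976],[0,0,1]],0.0304,[[-0.7811,-0.6244,-0.0035,0.3888],[-0.3802,0.48,-0.7906,0.3472],[0.4953,-0.6162,-0.6123,0.6213]]),
"top":([[609.464,0,336.28],[0,609.464,235.951],[0,0,1]],-0.018245,[[0.0053,-0.9999,0.015,-0.0889],[-0.9978,-0.0063,-0.0656,0.5406],[0.0657,-0.0146,-0.9977,1.3182]])}
def ray(c,p):
    K,k,V=CAM[c]; V=np.array(V)
    u=cv2.undistortPoints(np.array([[p]],float),np.array(K),np.array([k,0,0,0,0.]))[0,0]
    return -V[:,:3].T@V[:,3], V[:,:3].T@np.r_[u,1]
def onz(c,p,z):
    o,d=ray(c,p); return o+d*(z-o[2])/d[2]
def tri(pt,ps):
    (a,d),(b,e)=ray("top",pt),ray("side",ps)
    s=np.linalg.lstsq(np.c_[d,-e],b-a,rcond=None)[0]; p,q=a+d*s[0],b+e*s[1]
    return (p+q)/2,np.linalg.norm(p-q)
E
python3 - <<'E'
from h import *
np.set_printoptions(precision=4,suppress=True)
P=dict(a_fl=((264,211.75),(268,319)),a_nl=((271.8,265.7),(321,342.3)),a_nr=((317.2,258.7),(344.7,308.3)),a_dish=((287.75,229.75),(301.7,282.7)),
b_fl=((397,207.5),(352.05,244.4)),b_nl=((403.75,261.5),(397.4,262.1)),b_nr=((449,256.5),(415,240)),b_railL=((413.5,244),(391.2,218.8)),b_railR=((449.5,240),(405.9,204.1)),
w_nr=((202,252.25),(248.3,391.7)),w_boxfl=((148,178),(128.3,374.3)),w_boxfr=((194.5,174.25),(177.3,334)),w_dish=((167.25,220.5),(187.7,365.7)))
for n,(t,s) in P.items(): print(n,*tri(t,s))
z=.006
Q=dict(a=[(264,211.75),(309.5,205),(317.2,258.7),(271.8,265.7)],b=[(397,207.5),(442,202.5),(449,256.5),(403.75,261.5)])
for n,q in Q.items():
    c=np.array([onz("top",p,z) for p in q]); x=(c[0]+c[1]-c[2]-c[3])/2; y=(c[0]+c[3]-c[1]-c[2])/2
    o=c.mean(0); yw=np.arctan2(x[1],x[0]); y2=np.arctan2(-y[0],y[1]); print(n,o,np.linalg.norm(x),np.linalg.norm(y),yw,y2,"seat",o[:2]+.007*np.array([np.cos(yw),np.sin(yw)]))
n=[onz("top",p,z) for p in [(156.25,255.5),(202,252.25)]]; f=[onz("top",p,.044) for p in [(148,178),(194.5,174.25)]]
v=n[0]-n[1]; print("w near edge",n,np.linalg.norm(v),np.arctan2(-v[0],v[1])); v2=f[0]-f[1]; print("far",f,np.linalg.norm(v2),np.arctan2(-v2[0],v2[1]))
m=(n[0]+n[1])/2; g=(f[0]+f[1])/2; d=g-m; print(m,g,np.linalg.norm(d[:2]),np.arctan2(d[1],d[0]))
for nm,px in dict(bottle=(365,170),wireTop=(215,165)).items(): print(nm,onz("top",px,.19 if nm=='bottle' else .238))
E
```

```text
a_fl [0.5953 0.0752 0.0057] 0.0017381337608776012
a_nl [0.4756 0.0559 0.0074] 0.0008600620538851476
a_nr [ 0.493  -0.0429  0.0055] 0.0040945277064662056
a_dish [0.5507 0.0177 0.0872] 0.004654683040336509
b_fl [ 0.6068 -0.2202  0.0062] 0.0016417392518214868
b_nl [ 0.4876 -0.2351  0.0034] 0.002918645688199372
b_nr [ 0.4994 -0.3363  0.0009] 0.0031648910574545524
b_railL [ 0.5202 -0.2428  0.1062] 0.0009503845098033024
b_railR [ 0.5284 -0.3179  0.1032] 0.0005116051041204759
w_nr [0.5049 0.2107 0.0062] 0.002395645262488604
w_boxfl [0.6633 0.3234 0.0416] 0.002203073060778614
w_boxfr [0.672  0.2228 0.0417] 0.0016156060194526668
w_dish [0.5673 0.2679 0.0852] 0.0017431463037472909
a [0.5429 0.015  0.006 ] 0.12059148222123572 0.10152809945217507 0.152743224329211 0.15694863363178713 seat [0.5498 0.0161]
b [ 0.5521 -0.2783  0.006 ] 0.12101661448165985 0.10121928326494017 0.12278663712672246 0.11659825960992327 seat [ 0.559  -0.2775]
w near edge [array([0.4963, 0.3104, 0.006 ]), array([0.504 , 0.2099, 0.006 ])] 0.10082140274838595 0.07722991646927559
far [array([0.6622, 0.3218, 0.044 ]), array([0.6711, 0.2217, 0.044 ])] 0.10048479850495527 0.08819642494971879
[0.5002 0.2602 0.006 ] [0.6666 0.2717 0.044 ] 0.16688346791975367 0.06927415224001358
bottle [ 0.6575 -0.1379  0.19  ]
wireTop [0.6562 0.1416 0.238 ]
```

Both views agree to a few millimetres. Next is a check of IK for every grasp and place pose, in both flips.

```bash
cat >> h.py <<'E'
SEAT=dict(w=(np.array([.567,.266,.087]),.078),a=(np.array([.550,.0165,.087]),.155),b=(np.array([.559,-.2775,.087]),.12))
def pose(k,s,n,flip,up=0,dy=0):
    """TCP pose at stand k: s along the slope (down), n along its normal, from the seated centre"""
    C,y=SEAT[k]; Z=R.from_euler('z',y).as_matrix(); r=2**-.5
    d=Z@[r,0,-r]; nn=Z@[r,0,r]; Y=nn*(-1 if flip else 1)
    return C+s*d+n*nn+np.array([0,0,up])+dy*Z[:,1], R.from_matrix(np.c_[np.cross(Y,d),Y,d]).as_quat()
E
python3 - <<'E'
from h import *
from bench import kinematics,monitor
np.set_printoptions(precision=2,suppress=True)
print(R.from_quat(monitor.sense()["ee_rot"]).as_matrix())
for k in "wab":
  for f in (0,1):
    for a in ((-7,0,0),(-100,4,0),(-7,0,.15),(-7,60,0)):
      q=kinematics.ik(*pose(k,a[0]/1e3,a[1]/1e3,f,a[2])); print(k,f,a,None if q is None else np.array(q))
E
```

```text
[[-0.96  0.26 -0.  ]
 [ 0.26  0.96 -0.  ]
 [ 0.   -0.   -1.  ]]
w 0 (-7, 0, 0) None
w 0 (-100, 4, 0) [ 0.37  0.25  2.02 -1.09  0.23  1.29]
w 0 (-7, 0, 0.15) [ 0.33  0.23  1.78 -0.47  0.39  0.61]
w 0 (-7, 60, 0) [ 0.3   0.46  1.79 -0.92  0.2   1.07]
w 1 (-7, 0, 0) None
w 1 (-100, 4, 0) [ 0.37  0.25  2.02 -1.09  0.23 -1.86]
w 1 (-7, 0, 0.15) [ 0.33  0.23  1.78 -0.47  0.39 -2.53]
w 1 (-7, 60, 0) [ 0.3   0.46  1.79 -0.92  0.2  -2.07]
a 0 (-7, 0, 0) [-0.36  0.33  2.17  1.79  0.36 -2.19]
a 0 (-100, 4, 0) [-0.46  0.04  2.28  1.27  0.44 -1.71]
a 0 (-7, 0, 0.15) [-0.36  0.03  2.02  0.79  0.51 -1.1 ]
a 0 (-7, 60, 0) [-0.3   0.31  2.03  1.36  0.32 -1.68]
a 1 (-7, 0, 0) [-0.36  0.33  2.17  1.79  0.36  0.96]
a 1 (-100, 4, 0) [-0.46  0.04  2.28  1.27  0.44  1.44]
a 1 (-7, 0, 0.15) [-0.36  0.03  2.02  0.79  0.51  2.04]
a 1 (-7, 60, 0) [-0.3   0.31  2.03  1.36  0.32  1.46]
b 0 (-7, 0, 0) [-0.92  0.51  1.85  1.2   0.71 -1.97]
b 0 (-100, 4, 0) [-1.05  0.31  1.93  1.04  0.85 -1.87]
b 0 (-7, 0, 0.15) [-0.92  0.28  1.72  0.89  0.9  -1.53]
b 0 (-7, 60, 0) [-0.84  0.49  1.74  1.08  0.72 -1.74]
b 1 (-7, 0, 0) [-0.92  0.51  1.85  1.2   0.71  1.17]
b 1 (-100, 4, 0) [-1.05  0.31  1.93  1.04  0.85  1.27]
b 1 (-7, 0, 0.15) [-0.92  0.28  1.72  0.89  0.9   1.61]
b 1 (-7, 60, 0) [-0.84  0.49  1.74  1.08  0.72  1.4 ]
```

```bash
cat >> h.py <<'E'
def pose(k,s,n,flip,up=0,phi=0,piv=-.026,psi=0):
    """TCP pose at stand k: tool line turned by phi (rad) about the normal at grasp point piv (s axis);
    s = TCP along tool line + piv reference; psi turns dish+tool about the dish axis"""
    C,y=SEAT[k]; Z=R.from_euler('z',y).as_matrix(); r=2**-.5
    d,nn=Z@[r,0,-r],Z@[r,0,r]
    Q=R.from_rotvec(nn*phi).as_matrix(); P=R.from_rotvec(nn*psi).as_matrix()
    p=P@(piv*d+(s-piv)*(Q@d)); t=P@Q@d; Y=nn*(-1 if flip else 1)
    return C+p+n*nn+np.array([0,0,up]), R.from_matrix(np.c_[np.cross(Y,t),Y,t]).as_quat()
E
python3 - <<'E'
from h import *
from bench import kinematics,monitor
np.set_printoptions(precision=2,suppress=True)
for k in "wab":
  for ph in (-20,-12,-6,0,6,12,20,28):
    o=[]
    for a in ((-7,0,0),(-50,4,0),(-100,4,0),(-7,0,.15)):
      q=kinematics.ik(*pose(k,a[0]/1e3,a[1]/1e3,0,a[2],np.radians(ph))); o.append("None" if q is None else str(np.array(q)[3:]))
    print(k,ph,*o)
E
```

```text
w -20 None None [-1.16  0.75  1.49] [-0.96  0.78  1.14]
w -12 None None [-1.17  0.55  1.46] [-0.84  0.62  1.01]
w -6 None None [-1.16  0.39  1.41] [-0.7   0.5   0.86]
w 0 None None [-1.09  0.23  1.29] [-0.47  0.39  0.61]
w 6 [3.61 0.07 2.81] None [-0.5   0.07  0.64] [-0.1   0.33  0.23]
w 12 [ 2.23  0.14 -2.14] [ 1.84  0.13 -1.75] [ 1.3   0.14 -1.22] [ 0.36  0.33 -0.25]
w 20 [ 1.91  0.33 -1.88] [ 1.72  0.34 -1.72] [ 1.51  0.37 -1.52] [ 0.84  0.42 -0.76]
w 28 [ 1.78  0.51 -1.82] [ 1.66  0.54 -1.72] [ 1.51  0.59 -1.62] [ 1.1   0.57 -1.04]
a -20 [3.7  0.27 2.39] [3.95 0.22 2.16] None [-0.56  0.27  0.34]
a -12 None [ 2.58  0.12 -2.86] [ 1.57  0.07 -1.85] [ 0.22  0.28 -0.48]
a -6 [ 2.15  0.25 -2.48] [ 1.8   0.23 -2.15] [ 1.34  0.26 -1.7 ] [ 0.59  0.38 -0.88]
a 0 [ 1.79  0.36 -2.19] [ 1.54  0.38 -1.95] [ 1.27  0.44 -1.71] [ 0.79  0.51 -1.1 ]
a 6 [ 1.6   0.49 -2.04] [ 1.41  0.53 -1.88] [ 1.22  0.61 -1.73] [ 0.89  0.64 -1.23]
a 12 [ 1.47  0.61 -1.97] [ 1.32  0.67 -1.85] [ 1.17  0.76 -1.75] [ 0.95  0.78 -1.31]
a 20 [ 1.35  0.78 -1.91] [ 1.23  0.84 -1.84] [ 1.12  0.94 -1.77] [ 1.    0.95 -1.39]
a 28 [ 1.26  0.93 -1.88] [ 1.17  1.   -1.83] [ 1.07  1.1  -1.79] [ 1.03  1.11 -1.45]
b -20 [ 1.87  0.34 -2.52] [ 1.7   0.35 -2.37] [ 1.49  0.38 -2.18] [ 0.86  0.43 -1.45]
b -12 [ 1.49  0.47 -2.19] [ 1.36  0.51 -2.09] [ 1.23  0.57 -1.98] [ 0.89  0.63 -1.5 ]
b -6 [ 1.32  0.59 -2.06] [ 1.22  0.64 -1.98] [ 1.12  0.72 -1.91] [ 0.89  0.77 -1.52]
b 0 [ 1.2   0.71 -1.97] [ 1.12  0.77 -1.92] [ 1.04  0.85 -1.87] [ 0.89  0.9  -1.53]
b 6 [ 1.11  0.84 -1.91] [ 1.05  0.9  -1.87] [ 0.98  0.98 -1.84] [ 0.89  1.03 -1.54]
b 12 [ 1.05  0.96 -1.87] [ 0.99  1.03 -1.83] [ 0.93  1.11 -1.81] [ 0.88  1.16 -1.54]
b 20 [ 0.98  1.12 -1.82] [ 0.93  1.19 -1.8 ] [ 0.89  1.27 -1.78] [ 0.88  1.32 -1.54]
b 28 [ 0.93  1.28 -1.79] [ 0.89  1.35 -1.77] [ 0.85  1.43 -1.75] [ 0.88  1.47 -1.54]
```

```bash
cat >> h.py <<'E'
def pose(k,s,n,flip,th=0,dx=.005,up=0):
    """TCP pose: s along tool line, n along the stand normal, th = turn of tool line about the normal,
    dx = dish centre beside the tool line (tool x, kept by the grip)"""
    C,y=SEAT[k]; Z=R.from_euler('z',y).as_matrix(); r=2**-.5; nn=Z@[r,0,r]
    t=R.from_rotvec(nn*np.radians(th)).as_matrix()@Z@[r,0,-r]; Y=nn*(-1 if flip else 1); X=np.cross(Y,t)
    return C+s*t-dx*X+n*nn+np.array([0,0,up]), R.from_matrix(np.c_[X,Y,t]).as_quat()
def st(tag=""):
    from bench import monitor
    m=monitor.sense(); print(tag,round(m["clock"],2),np.round(m["position"],4),"F",np.round(m["contact_force"],1),"gap",round(m["finger_gap"],3),"gf",np.round(m["gripper_force"],1),"q",np.round(m["joints"],2))
def look(f):
    from bench import eyes
    a=eyes.grab_frame("top")["frame"]; b=eyes.grab_frame("side")["frame"]
    cv2.imwrite(f+"_t.png",a[:,:,::-1]); cv2.imwrite(f+"_s.png",b[:,:,::-1])
def pair(f,t,s):
    """zoomed crops top/side (x,y,w=133,h=200) side by side"""
    o=[]
    for n,(x,y) in(("_t",t),("_s",s)): o.append(cv2.resize(cv2.imread(f+n+".png")[y:y+200,x:x+133],None,fx=3,fy=3,interpolation=cv2.INTER_CUBIC))
    cv2.imwrite(f+"_z.png",np.hstack(o))
E
python3 - <<'E'
from h import *
from bench import env,kinematics
np.set_printoptions(precision=2,suppress=True)
for k,f,th in (("w",1,20),("b",1,0),("a",0,4)):
  for s,n,up in ((-7,0,0),(-100,4,0),(-130,4,.12),(-7,0,.15)):
    q=kinematics.ik(*pose(k,s/1e3,n/1e3,f,th,up=up)); print(k,s,up,None if q is None else np.array(q))
env.reach(*pose("w",-.13,.004,1,20,up=.12)); st("hi")
p,o=pose("w",-.10,.004,1,20); env.movel(p,.2,frame=o); st("pre")
p,o=pose("w",-.007,.004,1,20); print(env.movel(p,.06,frame=o,guard=12)); st("in")
look("pics/g1"); pair("pics/g1",(100,130),(120,260))
E
```

```text
w -7 0 [0.13 0.46 2.   1.9  0.33 1.26]
w -100 0 [0.04 0.2  2.13 1.5  0.37 1.62]
w -130 0.12 [ 0.01 -0.08  2.    0.76  0.6   2.42]
w -7 0.15 [0.13 0.19 1.87 0.85 0.42 2.37]
b -7 0 [-0.91  0.51  1.86  1.21  0.71  1.17]
b -100 0 [-1.04  0.31  1.94  1.05  0.85  1.27]
b -130 0.12 [-1.09  0.09  1.79  0.83  1.1   1.6 ]
b -7 0.15 [-0.91  0.27  1.73  0.89  0.9   1.61]
a -7 0 [-0.41  0.35  2.16  1.63  0.45 -2.08]
a -100 0 [-0.54  0.06  2.26  1.23  0.57 -1.73]
a -130 0.12 [-0.6  -0.23  2.08  0.77  0.87 -1.17]
a -7 0.15 [-0.41  0.04  2.01  0.87  0.61 -1.21]
hi 2.36 [0.49 0.22 0.3 ] F [ 0.5 -0.3 -0.7] gap 0.999 gf 0.0 q [ 0.01 -0.08  2.    0.76  0.6   2.42]
pre 3.41 [0.5  0.23 0.16] F [0.  0.8 0.6] gap 0.999 gf 0.0 q [0.04 0.2  2.13 1.5  0.37 1.62]
False
in 5.11 [0.56 0.27 0.1 ] F [0.3 0.4 0.2] gap 1.0 gf 0.0 q [0.13 0.46 1.99 1.87 0.33 1.3 ]
```

View pics/g1_z.png

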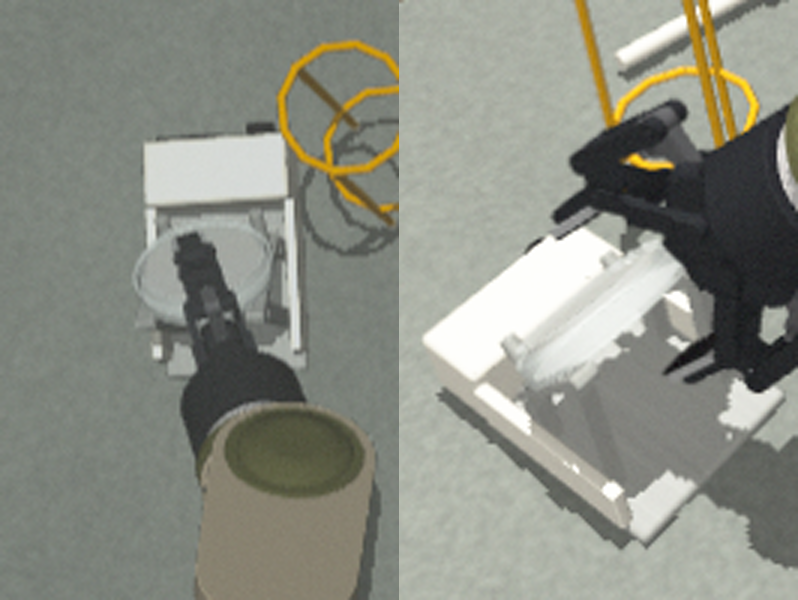

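The upper finger is over the dish centreline and the lower one is free under the slot. There is no contact. Next: close, then lift along the normal.

Run:
```python
from h import *
from bench import env
env.close_gripper(effort=50); st("closed")
p,o=pose("w",-.007,.045,1,20); env.movel(p,.08,frame=o); st("off")
p,o=pose("w",-.06,.045,1,20,up=.14); env.movel(p,.15,frame=o); st("up")
look("pics/g2"); pair("pics/g2",(100,130),(150,200))
```

```text
closed 5.82 [0.5636 0.2681 0.0956] F [-3.2 -1.4  1.6] gap 0.225 gf 49.8 q [0.13 0.46 1.99 1.87 0.33 1.29]
off 6.47 [0.5923 0.2703 0.1242] F [ 0.2  0.2 -0.8] gap 0.225 gf 49.1 q [0.12 0.44 1.89 1.54 0.32 1.63]
up 7.83 [0.5588 0.2495 0.2988] F [ 0.1 -0.  -0.5] gap 0.227 gf 49.1 q [0.08 0.1  1.81 0.7  0.56 2.53]
```

View pics/g2_z.png

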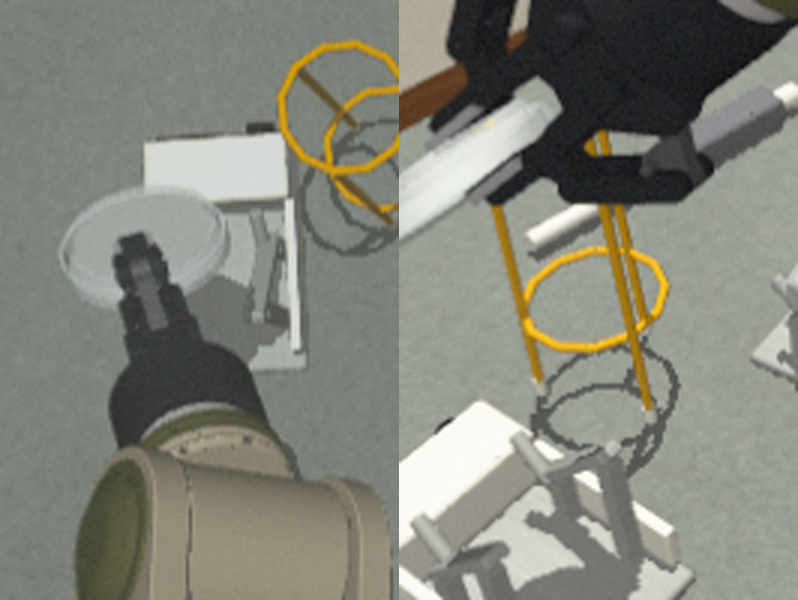

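The dish is pinched squarely. I'll check its place in the grip, retract from the wire stand and swing over to stand_b.

Run:
```python
from h import *
from bench import env
p,o=pose("w",-.06,.045,1,20,up=.14); t=R.from_quat(o).as_matrix()
c=p+t[:,2]*.007+t[:,0]*.005
print("expected centre",c,"seen",onz("top",(147.7,212.3),c[2]))
print([p+t[:,2]*.007+t[:,0]*.005-SEAT["w"][0] for p,o in [pose("w",-.007,0,1,20)] for t in [R.from_quat(o).as_matrix()]])
p,o=pose("w",-.06,.045,1,20,up=.17); env.movel(p-[.12,.04,0],.2,frame=o); st("back")
p,o=pose("b",-.06,.045,1,0,up=.17); env.reach(p-np.array([.10,-.06,0]),o); st("b hi")
p,o=pose("b",-.02,.05,1,0,up=.03); env.movel(p,.15,frame=o); st("b pre")
look("pics/g3"); pair("pics/g3",(360,130),(330,120))
```

```text
expected centre [0.56502607 0.24766337 0.29403635] seen [0.56210282 0.24653128 0.29403635]
[array([ 0.00000000e+00,  0.00000000e+00, -1.38777878e-17])]
back 8.72 [0.4395 0.2095 0.3298] F [ 0.7 -0.3 -0.8] gap 0.223 gf 49.1 q [-0.03 -0.24  2.04  0.68  0.71  2.51]
b hi 10.27 [ 0.4482 -0.2131  0.3311] F [ 0.  -0.5 -0.4] gap 0.227 gf 49.1 q [-1.05 -0.09  1.89  0.8   1.13  1.69]
b pre 11.88 [ 0.5794 -0.2701  0.1671] F [-0.5  0.4 -1.4] gap 0.224 gf 49.1 q [-0.87  0.41  1.76  1.02  0.77  1.46]
```

View pics/g3_z.png

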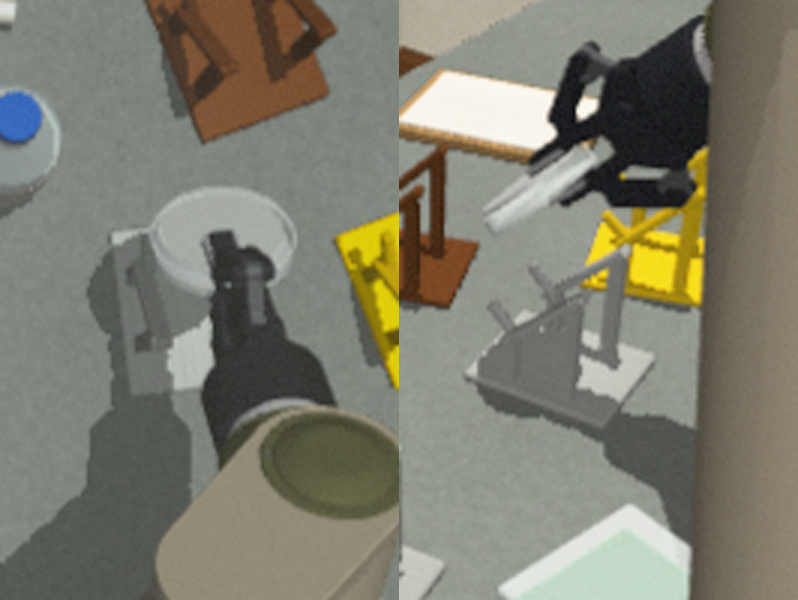

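The dish hovers over stand_b, clear of the bottle. Now I lower it a little up-slope of the pins, then slide it down with a guard.

Run:
```python
from h import *
from bench import env
p,o=pose("b",-.017,.05,1,0); env.movel(p,.1,frame=o); st()
p,o=pose("b",-.017,.000,1,0); print(env.movel(p,.04,frame=o,guard=6)); st("down")
from bench import monitor
C,y=SEAT["b"]; Z=R.from_euler('z',y).as_matrix(); d=Z@[.7071,0,-.7071]
p=monitor.sense()["position"]; print(env.movel(p+.018*d,.04,guard=8)); st("slid")
print("at, vs seat pose",(monitor.sense()["position"]-pose("b",-.007,0,1,0)[0])@np.c_[d,Z[:,1],Z@[.7071,0,.7071]])
look("pics/g4"); pair("pics/g4",(360,130),(330,120))
```

```text
12.45 [ 0.5817 -0.2699  0.1347] F [-0.2  0.1 -0.6] gap 0.227 gf 49.1 q [-0.86  0.46  1.78  1.09  0.73  1.37]
True
down 13.57 [ 0.5483 -0.2737  0.1008] F [3.2 0.6 2.5] gap 0.221 gf 49.9 q [-0.92  0.48  1.87  1.19  0.72  1.18]
True
slid 13.86 [ 0.553  -0.2728  0.0958] F [0.5 2.7 1.6] gap 0.223 gf 50.9 q [-0.91  0.5   1.86  1.2   0.71  1.18]
at, vs seat pose [-0.00306957  0.0004233   0.00243965]
```

View pics/g4_z.png

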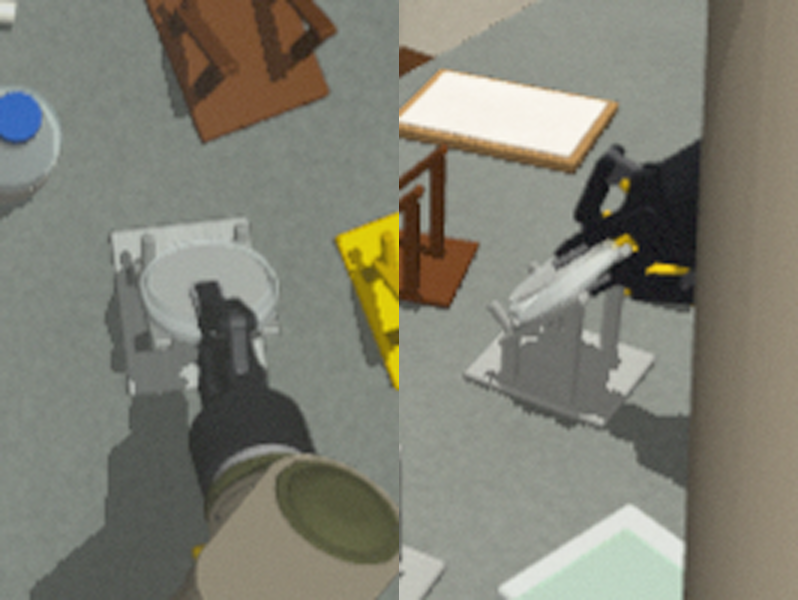

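It lies on the rails at the pins. I'll release it, back out and check from both views.

Run:
```python
from h import *
from bench import env
env.release(); env.hold(.3); st("open")
p,o=pose("b",-.11,.004,1,0); print(env.movel(p,.1,frame=o,guard=15)); st("out")
p,o=pose("b",-.13,.004,1,0,up=.14); env.movel(p,.2,frame=o); st("hi")
p,o=pose("a",-.14,.004,0,4,up=.13); env.reach(p,o); st("a hi")
look("pics/g5"); pair("pics/g5",(360,130),(330,120))
```

```text
open 14.92 [ 0.5529 -0.2733  0.0966] F [ 0.1  0.4 -0.1] gap 0.998 gf 0.0 q [-0.92  0.5   1.86  1.2   0.71  1.18]
False
out 16.06 [ 0.4841 -0.2813  0.1672] F [ 0.2 -0.1 -0.5] gap 1.0 gf 0.0 q [-1.06  0.29  1.94  1.03  0.87  1.28]
hi 16.98 [ 0.4698 -0.2829  0.3203] F [ 0.9 -0.6 -0.7] gap 0.997 gf 0.0 q [-1.09  0.07  1.76  0.82  1.14  1.64]
a hi 19.35 [ 0.4578 -0.013   0.3183] F [-0.4  0.9  0.6] gap 0.997 gf 0.0 q [-0.62 -0.26  2.06  0.75  0.93 -1.14]
```

View pics/g5_z.png

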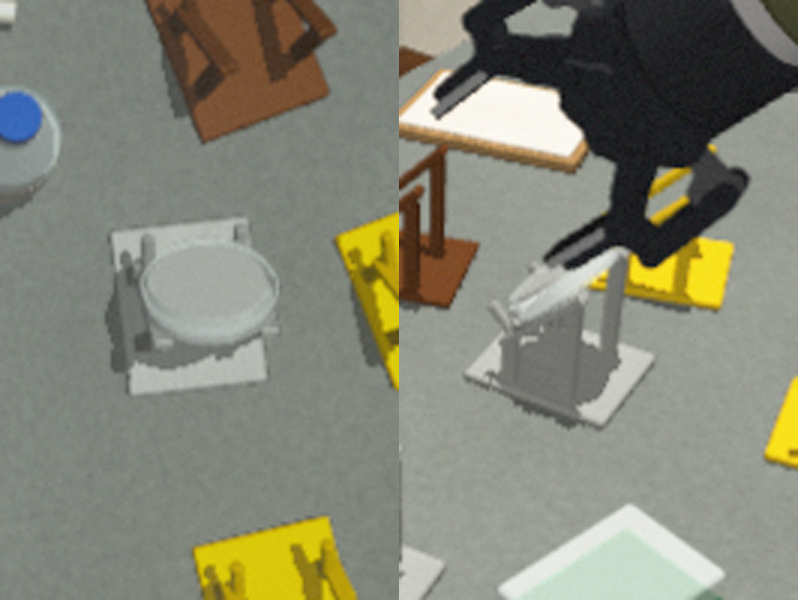

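Run:
```python
from h import *
from bench import env
print("b dish",onz("top",(360+210/3,130+293/3),.087),"a dish check",onz("top",(287.75,229.75),.087))
p,o=pose("a",-.10,.004,0,4); env.movel(p,.2,frame=o); st("pre")
p,o=pose("a",-.007,.004,0,4); print(env.movel(p,.06,frame=o,guard=12)); st("in")
look("pics/g6"); pair("pics/g6",(225,130),(230,190))
```

```text
b dish [ 0.55514001 -0.28036188  0.087     ] a dish check [0.54886347 0.01624682 0.087     ]
pre 20.4 [ 0.4853 -0.0059  0.1605] F [ 0.8 -0.3 -0.8] gap 0.997 gf 0.0 q [-0.54  0.06  2.26  1.23  0.57 -1.73]
False
in 22.1 [0.549  0.0107 0.0948] F [ 0.   0.3 -0.2] gap 1.004 gf 0.0 q [-0.41  0.34  2.15  1.61  0.45 -2.05]
```

View pics/g6_z.png

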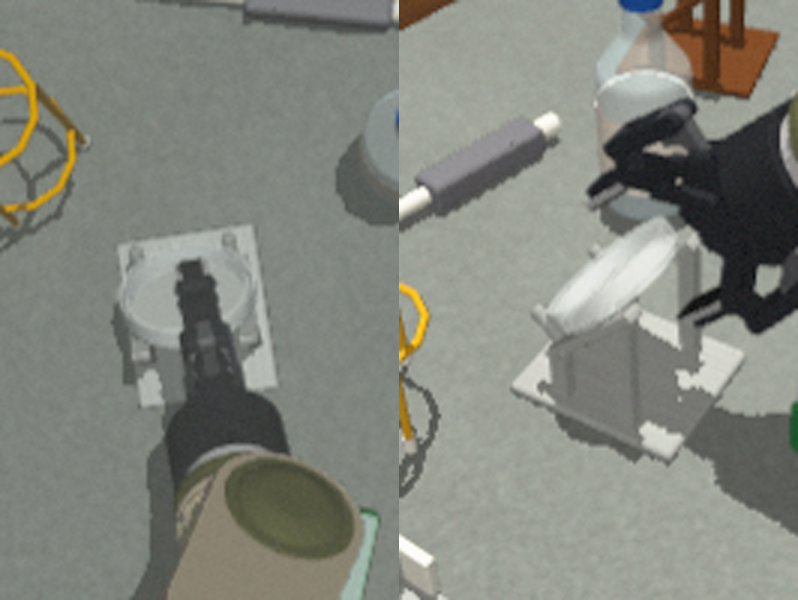

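The fingers straddle the fresh dish cleanly. Next: pinch, lift, retract and turn over on the way to the warmer. My picture views are used up, so from here I check with numbers only.

Run:
```python
from h import *
from bench import env
env.close_gripper(effort=60); st("closed")
p,o=pose("a",-.007,.045,0,4); env.movel(p,.08,frame=o); st("off")
p,o=pose("a",-.06,.045,0,4,up=.17); env.movel(p-[.06,0,0],.15,frame=o); st("up")
look("pics/g7")
p,o=pose("w",-.06,.045,1,20,up=.17); env.reach(p-np.array([.12,.04,0]),o); st("turned")
look("pics/g8")
# silhouettes by difference
def sil(f0,f1,box):
    x,y,w,h=box; a,b=[cv2.imread(f)[y:y+h,x:x+w] for f in(f0,f1)]
    m=(cv2.absdiff(a,b).max(2)>14).astype(np.uint8); m=cv2.morphologyEx(m,cv2.MORPH_OPEN,np.ones((2,2)))
    c=max(cv2.findContours(m,cv2.RETR_EXTERNAL,2)[0],key=cv2.contourArea); r=cv2.boundingRect(c); return r[0]+x,r[1]+y,r[2],r[3],cv2.contourArea(c)
print("b top",sil("pics/top0.png","pics/g8_t.png",(390,190,80,90)),"b side",sil("pics/side0.png","pics/g8_s.png",(340,180,90,90)))
print("a top",sil("pics/top0.png","pics/g8_t.png",(250,195,80,80)),"a side",sil("pics/side0.png","pics/g8_s.png",(265,250,80,90)))
```

```text
closed 22.81 [0.549  0.0108 0.0945] F [-0.1  0.5 -0.7] gap 0.223 gf 58.4 q [-0.41  0.34  2.15  1.61  0.45 -2.05]
off 23.48 [0.5772 0.0154 0.123 ] F [-0.4 -0.2 -1.4] gap 0.224 gf 58.5 q [-0.37  0.32  2.05  1.4   0.43 -1.78]
up 25.15 [0.4813 0.0059 0.3302] F [ 0.5  0.5 -2.2] gap 0.224 gf 58.5 q [-0.51 -0.22  1.99  0.7   0.87 -1.02]
turned 28.21 [0.4391 0.2094 0.3299] F [-0.6 -0.6 -0.9] gap 0.223 gf 58.5 q [-0.03 -0.24  2.04  0.68  0.71  2.51]
b top (406, 211, 48, 44, 720.5) b side (340, 180, 90, 90, 4122.5)
a top (263, 213, 47, 43, 922.0) a side (265, 250, 80, 81, 3317.0)
```

The gap is unchanged, so the pinch held both parts through the turn. Now placing it on the warmer.

Run:
```python
from h import *
from bench import env,monitor
p,o=pose("w",-.02,.05,1,20,up=.06); env.movel(p,.15,frame=o); st("pre")
p,o=pose("w",-.017,.05,1,20); env.movel(p,.1,frame=o); st("over")
p,o=pose("w",-.017,.0,1,20); print(env.movel(p,.04,frame=o,guard=6)); st("down")
C,y=SEAT["w"]; Z=R.from_euler('z',y).as_matrix(); d=Z@[.7071,0,-.7071]
F=lambda:np.round(1e3*(monitor.sense()["position"]-pose("w",-.007,0,1,20)[0])@np.c_[d,Z[:,1],Z@[.7071,0,.7071]],1)
print(F()); p=monitor.sense()["position"]; print(env.movel(p+.016*d,.04,guard=8)); st("slid"); print(F())
```

```text
pre 29.84 [0.5878 0.2654 0.1974] F [ 0.5  0.6 -2. ] gap 0.225 gf 58.6 q [0.11 0.31 1.85 1.06 0.37 2.14]
over 30.61 [0.5901 0.2666 0.1356] F [-0.8  0.2 -1.8] gap 0.222 gf 58.6 q [0.11 0.42 1.9  1.47 0.32 1.7 ]
True
down 31.71 [0.5568 0.2641 0.1018] F [ 1.6 -0.8  4.2] gap 0.225 gf 59.9 q [0.12 0.43 2.01 1.85 0.33 1.31]
[-9.4 -3.4  3.2]
True
slid 32.02 [0.5631 0.2656 0.0957] F [1.8 4.6 0.1] gap 0.221 gf 59.3 q [0.12 0.46 1.99 1.87 0.34 1.29]
[-0.6 -2.4  3.4]
```

Run:
```python
from h import *
from bench import env
env.release(); env.hold(.3); st("open")
p,o=pose("w",-.12,.004,1,20); print(env.movel(p,.1,frame=o,guard=15)); st("out")
look("pics/g9a")
p,o=pose("w",-.13,.004,1,20,up=.14); env.movel(p-np.array([.03,0,0]),.2,frame=o); env.close_gripper(); st("hi")
look("pics/g9")
def ell(f,box,thr):
    x,y,w,h=box; a=cv2.imread(f)[y:y+h,x:x+w]; return a
# compare the warmer dish before/after: shift by phase correlation of the crop; large residual = different
for n,b in(("t",(145,198,52,46)),("s",(155,338,65,50))):
    x,y,w,h=b; A=cv2.imread("pics/%s0.png"%("top" if n=="t" else "side"),0)[y:y+h,x:x+w].astype(np.float32)
    B=cv2.imread(f"pics/g9_{n}.png",0)[y:y+h,x:x+w].astype(np.float32)
    print(n,"w shift px",cv2.phaseCorrelate(A,B,cv2.createHanningWindow((w,h),cv2.CV_32F)),"mean diff",np.abs(A-B).mean(), "diff>25:",(np.abs(A-B)>25).sum())
# bystanders & b dish
A,B=[cv2.imread(f) for f in("pics/top0.png","pics/g9_t.png")]; m=(cv2.absdiff(A,B).max(2)>30).astype(np.uint8)
n,l,s,c=cv2.connectedComponentsWithStats(m); print([list(map(int,r)) for r in s[1:] if r[4]>25])
# dish a template vs dish b: match the dish's rim (edges) of the original stand_a dish
```

```text
open 32.98 [0.563  0.265  0.0963] F [ 0.1 -0.1  0. ] gap 1.002 gf 0.0 q [0.12 0.45 1.99 1.86 0.34 1.29]
False
out 34.23 [0.492  0.2237 0.1705] F [0.2 0.8 1.1] gap 1.001 gf 0.0 q [0.02 0.15 2.16 1.41 0.39 1.7 ]
hi 36.16 [0.4556 0.2198 0.3174] F [-0.2  0.6  0.4] gap -0.002 gf 0.0 q [ 0.01 -0.18  2.02  0.69  0.65  2.5 ]
t w shift px ((0.23022758290676748, 0.28099164770057783), 0.8957106014828623) mean diff 4.8219066 diff>25: 45
s w shift px ((0.08003982539811716, 0.13117711505199026), 0.9814223681555854) mean diff 14.576615 diff>25: 138
[[405, 210, 47, 43, 608], [296, 213, 11, 29, 111], [262, 225, 7, 22, 51], [405, 229, 4, 13, 38], [275, 242, 25, 13, 178], [150, 272, 92, 97, 3351], [179, 349, 18, 5, 38], [140, 359, 28, 61, 1277], [180, 375, 12, 25, 80], [160, 377, 13, 103, 243], [211, 391, 22, 19, 149], [192, 393, 19, 14, 79], [0, 412, 128, 68, 4792], [171, 413, 60, 46, 1079], [231, 416, 16, 64, 270], [265, 448, 36, 21, 191], [238, 455, 6, 12, 29], [173, 460, 34, 20, 467], [220, 468, 8, 12, 30], [245, 469, 19, 11, 158]]
```

The fresh dish sits within 0.3 px of where the seated finished dish was, and no bystander changed. On stand_b I'll give a light guarded push on the dish's upper edge, to make sure it is against the pins and to measure that.

Run:
```python
from h import *
from bench import env,monitor
p,o=pose("b",-.13,.002,1,0,dx=0,up=.14); env.reach(p,o); st("b hi")
p,o=pose("b",-.09,.002,1,0,dx=0); env.movel(p,.2,frame=o); st("pre")
ref=pose("b",0,0,1,0,dx=0)[0]; t=R.from_quat(o).as_matrix()[:,2]
p,o=pose("b",-.043,.002,1,0,dx=0); print(env.movel(p,.02,frame=o,guard=4)); st("push"); print("s",(monitor.sense()["position"]-ref)@t)
look("pics/ga")
p,o=pose("b",-.10,.002,1,0,dx=0); env.movel(p,.15,frame=o)
p,o=pose("b",-.13,.002,1,0,dx=0,up=.14); env.movel(p-np.array([.06,0,0]),.2,frame=o); st("hi"); look("pics/gb")
def sh(f,g,b):
    x,y,w,h=b; A,B=[cv2.imread(q,0)[y:y+h,x:x+w].astype(np.float32) for q in(f,g)]
    return cv2.phaseCorrelate(A,B,cv2.createHanningWindow((w,h),cv2.CV_32F)),np.abs(A-B).mean()
print("b top",sh("pics/g9_t.png","pics/gb_t.png",(400,203,60,52)),"b side",sh("pics/g9_s.png","pics/gb_s.png",(360,190,50,45)))
print("w top",sh("pics/top0.png","pics/gb_t.png",(145,198,52,46)))
```

```text
b hi 38.08 [ 0.4695 -0.2875  0.3204] F [ 0.1 -0.2  1. ] gap 0.001 gf 0.0 q [-1.09  0.08  1.75  0.82  1.14  1.64]
pre 39.08 [ 0.4974 -0.2851  0.1529] F [-0.1  0.7  1.2] gap 0.001 gf 0.0 q [-1.03  0.33  1.92  1.06  0.84  1.26]
True
push 40.96 [ 0.5271 -0.2809  0.1219] F [-3.   1.   3.6] gap 0.0 gf 2.5 q [-0.97  0.43  1.89  1.13  0.77  1.22]
s -0.047345385483625255
hi 42.61 [ 0.4093 -0.288   0.3193] F [0.1 0.5 0.1] gap -0.002 gf 0.0 q [-1.24 -0.01  1.85  0.82  1.24  1.53]
b top (((-0.04845060228837994, -0.027675798223501857), 0.9539614065193835), np.float32(3.4855769)) b side (((-0.39692153115733575, 0.21182847690629458), 0.25007242075602215), np.float32(19.976545))
w top (((0.269826081949752, 0.38267690858364034), 0.9479279678176951), np.float32(7.5238295))
```

The push met firm resistance with the dish edge at s = -47.3 mm (nominal -48), and the dish did not move, so it is seated against the pins. The arm is clear of everything, so I'm handing in.

```bash
python3 -c "
from bench import job
print(job.hand_in())"
```

```text
the job is handed in; nothing more can be done
None
```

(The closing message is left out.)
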